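# Pry the snap cover off a terminal box

### The arm

A 6-joint arm with a two-finger parallel gripper is mounted at the origin on the work surface. World frame = base frame: x ahead of the robot, y to its left, z up, the work surface at z = 0. Lengths are in m, angles in rad, forces in N, time in s.
With the tool pointing down it reaches from about 0.425 to 0.95 m from the base axis. Payload 3.5 kg.
Tool frame: the origin (TCP) lies between the finger pads; the fingertips stand 8 mm ahead of it and the grasp point (between the pads) lies 11 mm behind it; y points along the fingers, x is the direction in which the jaws open and shut, and the axes are right-handed (so a half turn about y gives the same grasp; the last joint's range is limited). The gripper opens to 85 mm and grips with 20 to 120 N. Pads are 22 mm wide; open, the fingers measure 114 mm over their backs; the gripper's body (76 mm by 85 mm) begins 54 mm behind the grasp point. The pads swing forward as they close: fully open they stand 13 mm farther back than shut.
Start: joints at [1.049, 0.286, 1.577, -0, 1.279, -0.15], TCP at [0.245, 0.629, 0.217] pointing down, gripper open.
Joint ranges: [-2.77, 2.77], [-0.9, 2.22], [0.21, 2.48], [-1.53, 4.67], [0.24, 2.81], [-2.84, 2.84]. Speed limits (rad/s): [2.79, 2.79, 3.14, 3.14, 3.14, 3.14].

### API

Orientations are given as a 3x3 rotation matrix whose columns are the frame's x, y, z axes.
In Python, from bench import robot gives the robot as it stands.
- The arm moves only by the tool jog_arm, never from a script. Its argument "moves" is a list of rows, each a list of 3 entries, a list of its own where there are three numbers: the opening in per cent of the stroke, from 0 (shut) to 100 (fully open), then the shift along the world's x, y, z in m, then the turn, a rotation vector about the world's x, y, z in rad. A call has 1 to 12 rows; each row shifts and turns the pose as measured when the row begins; what a row does not reach is not made up. A row lasts 1/10 s, in which the tool goes at most 50 mm and 8.59 degrees, less where a joint would pass 70% of its speed; a pose out of reach is approached as far as the arm can. A call with a gripper value outside its range is refused whole. The fingers move at their own pace and stop on an object; "grip_force" is the grip in N (left out, the last holds). Time passes only in rows, so rows that do not move let the fingers close. It gives the time, the measured TCP pose, the force and the opening at its end, in the units of the state.
- robot.sense(): the state, without advancing time (a new reading comes with each control period).
- robot.camera(name): name is "side" or "top" or "wrist"; returns the picture (400x640x3 uint8, red, green, blue); there is no depth.
- robot.camera_model(name): a dict with "camera_matrix" (3x3 intrinsics, pixels), "R" (3x3) and "t" (3): a world point X has camera coordinates R X + t. Camera axes: x right, y down, z forward; pixel columns grow to the right and rows downward; lengths in m; the calibration is good to about 2 mm. A picture is of the moment at which its call begins: read the wrist's pose just before it. camera_model takes no time and is no camera call; for the wrist camera it gives the pose at the moment of the call.
- robot.sign_off(): hands the job in, once; it reports no verdict.
The state is a dict: "time_s": time; "qpos": joint angles; "joint_velocities": joint speeds; "effort": joint torques, N m; "tcp_pos": TCP position; "ee_rot": TCP orientation; "contact_force": force on the tool from outside, world axes, zero at the start; "torque": the same for the moment, N m; "width": finger opening in m.
Only numpy, scipy, OpenCV 4.12 (cv2) and the standard library are available. Lean on these libraries where they do the work, as an engineer would, in place of code of your own. Each camera call takes 0.05 s, during which the arm holds its last target.

### The job

Two grey boxes with white covers are fixed to the bench; one cover is screwed down, the other is a snap-fit cover with a small lip standing out over a notch in the box wall. Pick up the flat pry knife, put its blade into the notch under the lip and lift the lip until the snap-fit cover pops out of its side clips, touching the cover only with the knife and never with the gripper. Leave the cover unclipped, and lay the knife down on the bench.

Things in the scene. Friction and masses are not known exactly. Their poses are not given: they have to be found in the camera images.
- pry_knife: Pry knife lying on the bench: wooden handle 90 long (its x), 24 wide, 22 high; flat steel blade 75 x 16 x 3. Origin: centre of the handle's underside; x points along the blade, z up. Handle x -45 to 45, blade x 45 to 120 (tip), mid-thickness at z 11. 0.12 kg, centre of mass x 20. Not the round-shaft screwdriver nor the brush beside it.
- terminal_box: Grey box fixed to the bench, 110 (x) by 90 (y), 56 high without cover. Origin: centre of underside, z up. Notch: gap in the -x wall (5 thick), y -22 to 22, z 40 to 56, cover above it; free 50 deep behind it above z 30. The blade enters level along +x. Sprung clip on each y side at x -30, top z 71; fixed hooks over the +x edge. The box with 4 screw heads and no lip is another one.
- cover: White loose snap-fit cover on that box, plate 110 (x) by 90 (y) by 4, axes as the box. Origin: centre of its underside, 56 above the bench when clipped. 0.09 kg. Lifting the lip takes about 6 N; it tips about its +x edge. At about 17 of lip lift the clips snap in under it and it stays propped, lip about 20 above clipped height; if let down sooner, or pressed down, it is clipped again.
- cover_lip (a point): Middle of the underside of the cover's lip. The lip is 50 wide (y), 4 thick, stands out 10 past the box's -x wall over the notch; this point is 60 from the cover's origin towards -x, 5 outside the wall, 56 above the bench when clipped.
There are look-alikes about, which are no part of the job. Leave any green look-alike of the terminal_box alone.

How it is judged:
By the outcome, as a careful person would: the job done as asked, in the order asked, and still so for the second after the job is handed in, with the robot touching nothing.
It also fails if it takes over 48 s, if anything falls off the work surface, if the arm or the gripper's body presses on something with over 40 N, if the wrist force passes 120 N, or if a joint passes its speed limit or range.

## Working session

There is one attempt and no reset: what is moved stays moved. The work goes in short steps, Python scripts to look and compute and a tool call to move; the robot and the scene stay as the last step left them, time stands still between calls to the robot, and variables do not carry over. Pictures are saved under pics/ and viewed, and the job is handed in when it is done.

Besides the shell and the picture viewer there is one more tool, called after ">>>" by a JSON object that holds its "op" and its "data", one argument or row to a line. jog_arm: Moves the arm, as the interface text tells. Its arguments: {"type":"object","properties":{"moves":{"type":"array"},"grip_force":{"type":"number"}},"required":["moves"]}

```bash
mkdir -p pics; ls; python3 - <<'E'
from bench import robot
import cv2,numpy as np
for n in("top","side"):
    im=robot.camera(n); cv2.imwrite(f"pics/{n}0.png",im[:,:,::-1])
    m=robot.camera_model(n); print(n,np.round(m["camera_matrix"],1).tolist(),np.round(m["R"],3).tolist(),np.round(m["t"],3))
s=robot.sense();print(s["time_s"],s["ee_rot"],s["width"],s["contact_force"])
E
```

```text
pics
top [[489.8, 0.0, 321.1], [0.0, 489.8, 199.9], [0.0, 0.0, 1.0]] [[0.007, -1.0, -0.002], [-0.98, -0.006, -0.2], [0.2, 0.003, -0.98]] [-0.058  0.526  0.752]
side [[409.4, 0.0, 321.6], [0.0, 409.4, 200.0], [0.0, 0.0, 1.0]] [[0.898, -0.439, 0.011], [-0.307, -0.645, -0.699], [0.314, 0.625, -0.715]] [-0.502  0.163  0.703]
0.1 [[ 3.63313621e-01 -1.08132108e-03 -9.31666273e-01]
 [ 9.31664400e-01 -1.89483669e-03  3.63315090e-01]
 [-2.15821571e-03 -9.99997620e-01  3.19008375e-04]] 0.0854845519500867 [-0.46710533  0.22272122  0.53723363]
```

View pics/top0.png

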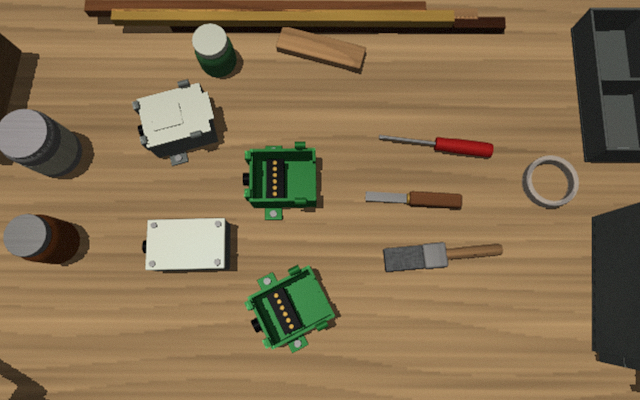

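View pics/side0.png

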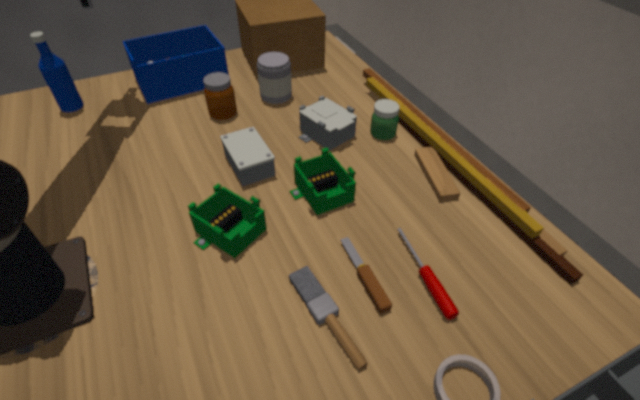

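```bash
python3 - <<'E'
import cv2
t=cv2.imread("pics/top0.png");s=cv2.imread("pics/side0.png")
cv2.imwrite("pics/c1.png",cv2.resize(t[65:185,115:245],None,fx=5,fy=5,interpolation=2)[:600])
cv2.imwrite("pics/c2.png",cv2.resize(t[170:230,350:480],None,fx=6,fy=6,interpolation=2))
cv2.imwrite("pics/c3.png",cv2.resize(s[85:165,280:380],None,fx=7,fy=7,interpolation=2))
E
```

```text
(no output)
```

View pics/c1.png

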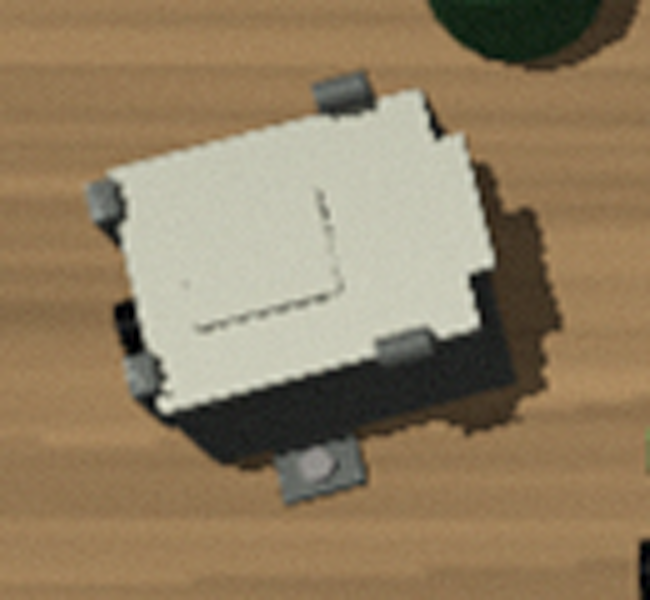

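View pics/c2.png

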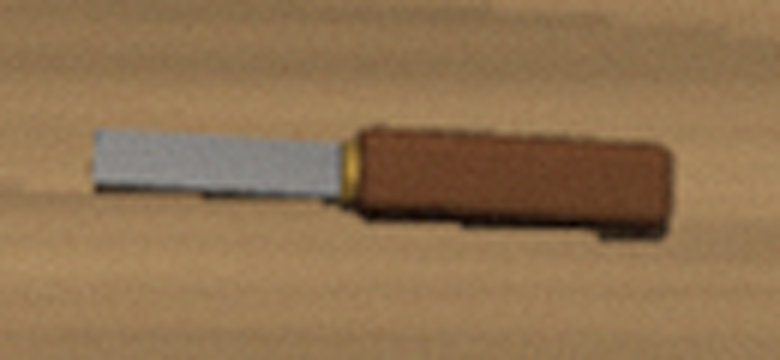

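View pics/c3.png

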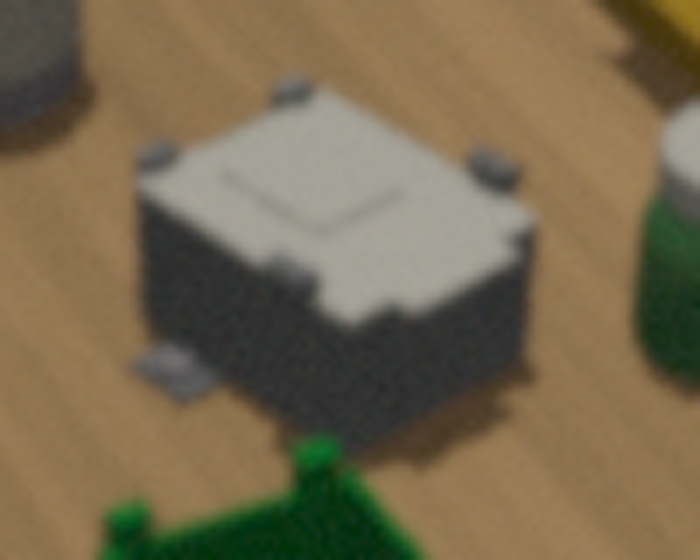

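Snap-fit box: white cover with lip and side clips at top px (177,118). The other white box, at (188,244), has 4 screws. The green ones at (282,178) and (290,307) are to be left alone. The knife at (412,200) has a brown handle and flat blade. The screwdriver is the red one at (436,146) and the brush is at (442,256). The crops confirm the box and the knife: lip outer corners at c1 (465,135)/(492,268), pointing right in the image, which is world -y.

```bash
cat > h.py <<'E'
import numpy as np
from scipy.optimize import least_squares
def proj(m,X):
    c=np.asarray(X)@np.array(m["R"]).T+np.array(m["t"]); u=c@np.array(m["camera_matrix"]).T
    return u[:,:2]/u[:,2:]
def fit(obs,x0):  # obs: list of (model, local pts, px)
    def f(p):
        c,s=np.cos(p[2]),np.sin(p[2]);R=np.array([[c,-s,0],[s,c,0],[0,0,1]])
        return np.concatenate([(proj(m,np.array(L)@R.T+[p[0],p[1],0])-np.array(q)).ravel() for m,L,q in obs])
    r=least_squares(f,x0); return r.x,r.fun.reshape(-1,2)
E
python3 - <<'E'
from bench import robot
from h import *
np.set_printoptions(precision=4,suppress=True)
t=robot.camera_model("top");s=robot.camera_model("side")
print(-np.array(t["R"]).T@t["t"])
L=np.array([[55,-45,60],[-55,-45,60],[-55,45,60],[55,45,60],[-65,-25,60],[-65,25,60]])/1e3
q=np.array([[111,172],[421,91],[478,330],[166,412],[465,135],[492,268]])/5+[115,65]
qs=np.array([[350,325],[400,302],[505,258]])/7+[280,85]
print("top",*fit([(t,L,q)],[.8,.2,1.6]))
Ls=np.array([[-65,25,60]])/1e3
p,_=fit([(t,L,q)],[.8,.2,1.6])
c,sn=np.cos(p[2]),np.sin(p[2]);R=np.array([[c,-sn,0],[sn,c,0],[0,0,1]])
print("side pred crop",(proj(s,L@R.T+[p[0],p[1],0])-[280,85])*7)
Lk=np.array([[120,-8,12.5],[120,8,12.5],[50,-8,12.5],[50,8,12.5],[-45,-12,18]])/1e3
qk=np.array([[95,130],[95,188],[340,142],[340,197],[672,148]])/6+[350,170]
print("knife",*fit([(t,Lk,qk)],[.5,-.1,1.6]))
E
```

```text
[ 0.3652 -0.0571  0.8423]
top [0.6702 0.1959 1.8495] [[-0.731  -0.2645]
 [ 0.3088 -0.2962]
 [ 0.7388 -0.0007]
 [-1.1618  0.5123]
 [-0.1917 -0.0593]
 [ 1.0427  0.0243]]
side pred crop [[323.1338  86.0975]
 [538.8253 216.0741]
 [347.0013 318.6743]
 [132.9711 177.3522]
 [518.4722 250.8989]
 [411.8814 308.5089]]
knife [ 0.5354 -0.2517  1.5187] [[ 0.2877  0.1369]
 [-0.0852 -0.5049]
 [-0.1645  0.4317]
 [-0.3851  0.3089]
 [ 0.3466 -0.3741]]
```

>>> {"op": "jog_arm", "data": {
  "moves": [
    [100,[0.0162,-0.0471,0],[0,0,-0.07]],
    [100,[0.0162,-0.0471,0],[0,0,-0.07]],
    [100,[0.0162,-0.0471,0],[0,0,-0.07]],
    [100,[0.0162,-0.0471,0],[0,0,-0.07]],
    [100,[0.0162,-0.0471,0],[0,0,-0.07]],
    [100,[0.0162,-0.0471,0],[0,0,-0.07]],
    [100,[0.0162,-0.0471,0],[0,0,-0.07]],
    [100,[0.0162,-0.0471,0],[0,0,-0.07]],
    [100,[0.0162,-0.0471,0],[0,0,-0.07]],
    [100,[0.0162,-0.0471,0],[0,0,-0.07]],
    [100,[0.0162,-0.0471,0],[0,0,-0.07]],
    [100,[0.0162,-0.0471,0],[0,0,-0.07]]
  ],
  "grip_force": 100
}}

```text
time_s: 1.3
tcp_pos: [0.4315, 0.0594, 0.2083]
ee_rot: [[0.944, -0.009, -0.331], [0.331, -0.002, 0.944], [-0.009, -1.0, 0.001]]
contact_force: [0.8, -0.0, 0.6]
width: 0.0854
```

>>> {"op": "jog_arm", "data": {
  "moves": [
    [100,[0.0176,-0.046,0],[0,0,-0.065]],
    [100,[0.0176,-0.046,0],[0,0,-0.065]],
    [100,[0.0176,-0.046,0],[0,0,-0.065]],
    [100,[0.0176,-0.046,0],[0,0,-0.065]],
    [100,[0.0176,-0.046,0],[0,0,-0.065]],
    [100,[0.0176,-0.046,0],[0,0,-0.065]],
    [100,[0,0,0],[0,0,0]]
  ]
}}

```text
time_s: 2.0
tcp_pos: [0.5354, -0.2275, 0.2053]
ee_rot: [[0.997, -0.01, 0.079], [-0.079, 0.003, 0.997], [-0.01, -1.0, 0.002]]
contact_force: [-0.2, 0.6, -0.1]
width: 0.0856
```

```bash
python3 - <<'E'
from bench import robot
from h import *
import cv2
m=robot.camera_model("wrist");s=robot.sense()
im=robot.camera("wrist");cv2.imwrite("pics/w1.png",im[:,:,::-1])
np.save("w1.npy",m,allow_pickle=True)
print(s["tcp_pos"],s["ee_rot"],s["qpos"])
p=[.5354,-.2517,1.5187];c,sn=np.cos(p[2]),np.sin(p[2]);R=np.array([[c,-sn,0],[sn,c,0],[0,0,1]])
L=np.array([[120,-8,12.5],[120,8,12.5],[-45,-12,22],[-45,12,22],[45,-12,22],[45,12,22]])/1e3
print(proj(m,L@R.T+[p[0],p[1],0]).round(1))
E
```

```text
[ 0.5353953  -0.22746357  0.20527816] [[ 0.99682383 -0.00963753  0.0790529 ]
 [-0.07902885  0.00285124  0.99686825]
 [-0.00983274 -0.99994949  0.00208054]] [-0.57477303  0.09865645  1.81653304 -0.00301358  1.23604375 -0.49464383]
[[323.   91.5]
 [308.5  91.9]
 [328.8 234.2]
 [309.2 234.6]
 [327.9 160.7]
 [306.8 161.2]]
```

View pics/w1.png

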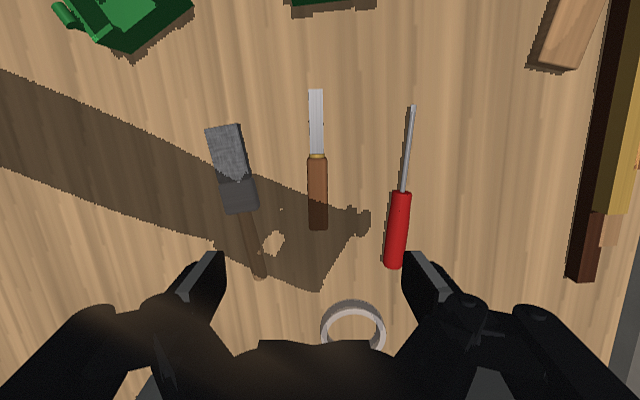

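>>> {"op": "jog_arm", "data": {
  "moves": [
    [100,[0.0016,0.008,-0.03],[-0.003,-0.01,0.027]],
    [100,[0,0,-0.04],[0,0,0]],
    [100,[0,0,-0.04],[0,0,0]],
    [100,[0,0,-0.03],[0,0,0]],
    [100,[0,0,-0.02],[0,0,0]],
    [100,[0,0,0],[0,0,0]]
  ]
}}

```text
time_s: 2.65
tcp_pos: [0.5334, -0.2099, 0.0406]
ee_rot: [[0.999, -0.001, 0.043], [-0.043, 0.004, 0.999], [-0.001, -1.0, 0.004]]
contact_force: [-1.4, 0.2, -0.7]
width: 0.0859
```

>>> {"op": "jog_arm", "data": {
  "moves": [
    [100,[0.0036,-0.0095,-0.015],[0,0,-0.009]],
    [100,[0,0,-0.01],[0,0,0]],
    [100,[0,0,0],[0,0,0]]
  ]
}}

```text
time_s: 2.95
tcp_pos: [0.5376, -0.217, 0.0172]
ee_rot: [[0.999, 0.0, 0.048], [-0.048, 0.004, 0.999], [0.0, -1.0, 0.004]]
contact_force: [-0.6, 0.4, 0.0]
width: 0.0852
```

```bash
python3 - <<'E'
from bench import robot
import cv2
im=robot.camera("wrist");cv2.imwrite("pics/w2.png",im[:,:,::-1])
s=robot.sense();print(s["tcp_pos"],s["contact_force"])
E
```

```text
[ 0.53819271 -0.21733855  0.01807439] [ 0.27655985  0.33582615 -0.69774656]
```

View pics/w2.png

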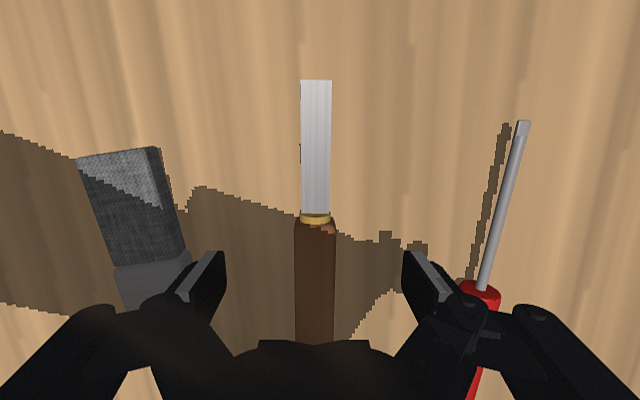

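>>> {"op": "jog_arm", "data": {
  "moves": [
    [100,[0,0,-0.006],[0,0,0]],
    [60,[0,0,0],[0,0,0]],
    [0,[0,0,0],[0,0,0]],
    [0,[0,0,0],[0,0,0]],
    [0,[0,0,0],[0,0,0]],
    [0,[0,0,0],[0,0,0]],
    [0,[0,0,0],[0,0,0]],
    [0,[0,0,0],[0,0,0]]
  ],
  "grip_force": 110
}}

```text
time_s: 3.8
tcp_pos: [0.5405, -0.2179, 0.0161]
ee_rot: [[0.999, 0.008, 0.047], [-0.047, -0.001, 0.999], [0.008, -1.0, -0.0]]
contact_force: [-0.5, -0.1, 0.1]
width: -0.0004
```

```bash
python3 - <<'E'
from bench import robot
import cv2
im=robot.camera("wrist");cv2.imwrite("pics/w3.png",im[:,:,::-1])
im=robot.camera("side");cv2.imwrite("pics/s3.png",cv2.resize(im[200:400,230:500,::-1],None,fx=2.9,fy=2.9))
s=robot.sense();print(s["tcp_pos"],s["contact_force"],s["width"])
E
```

```text
[ 0.54051396 -0.21787468  0.01603637] [ 0.23027759 -1.03385048 -0.71086243] 9.484231639913623e-05
```

View pics/w3.png

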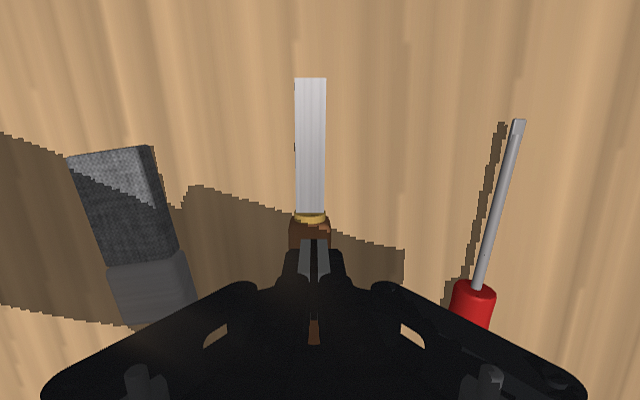

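View pics/s3.png

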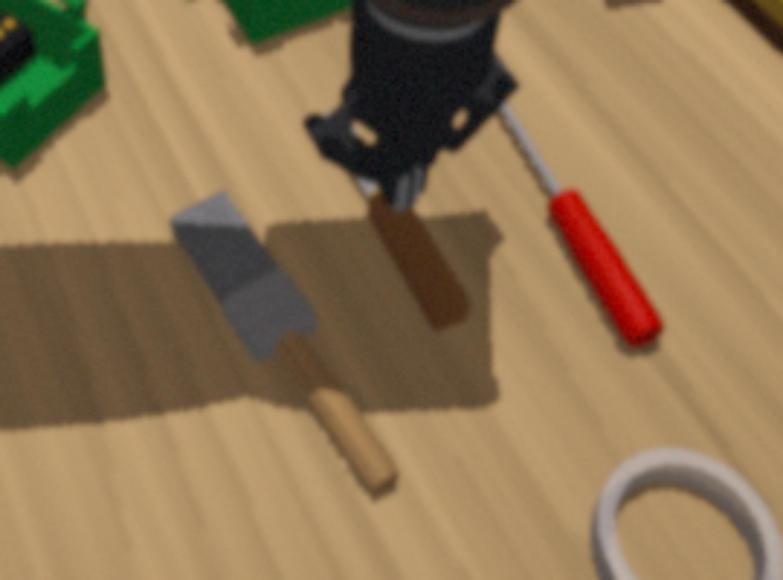

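```bash
python3 - <<'E'
from bench import robot
from h import *
m=robot.camera_model("wrist");s=robot.sense()
T=np.array(s["tcp_pos"]);R=np.array(s["ee_rot"])
print(s["tcp_pos"])
for d in(-.03,-.011,0,.008): 
    print(d,(T+R[:,1]*d).round(4),proj(m,np.array([T+R[:,1]*d,T+R[:,1]*d+R[:,2]*.011,T+R[:,1]*d+R[:,2]*-.011])).round(0).tolist())
print(-np.array(m["R"]).T@m["t"],np.array(m["R"]).round(3))
p=[.5354,-.2505,1.5187];c,sn=np.cos(p[2]),np.sin(p[2]);Rz=np.array([[c,-sn,0],[sn,c,0],[0,0,1]])
L=np.array([[120,-8,12.5],[120,8,12.5],[45,-12,22],[45,12,22],[45,8,12.5],[45,-8,12.5]])/1e3
print(proj(m,L@Rz.T+[p[0],p[1],0]).round(1))
E
```

```text
[ 0.54051396 -0.21787468  0.01603637]
-0.03 [ 0.5403 -0.2179  0.046 ] [[318.0, 273.0], [318.0, 251.0], [317.0, 293.0]]
-0.011 [ 0.5404 -0.2179  0.027 ] [[317.0, 254.0], [317.0, 235.0], [317.0, 273.0]]
0 [ 0.5405 -0.2179  0.016 ] [[317.0, 246.0], [317.0, 227.0], [317.0, 263.0]]
0.008 [ 0.5406 -0.2179  0.008 ] [[317.0, 240.0], [317.0, 222.0], [317.0, 257.0]]
[ 0.54072688 -0.14620841  0.17125002] [[ 0.999 -0.047  0.008]
 [-0.047 -0.959  0.28 ]
 [-0.006 -0.28  -0.96 ]]
[[327.4  81.8]
 [295.3  81.5]
 [333.2 229.6]
 [288.5 229.5]
 [296.8 223.2]
 [325.  223.3]]
```

```bash
python3 - <<'E'
import cv2
a=cv2.imread("pics/w3.png");cv2.imwrite("pics/w3c.png",cv2.resize(a[200:360,240:400],None,fx=3.7,fy=3.7,interpolation=2))
E
```

```text
(no output)
```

View pics/w3c.png

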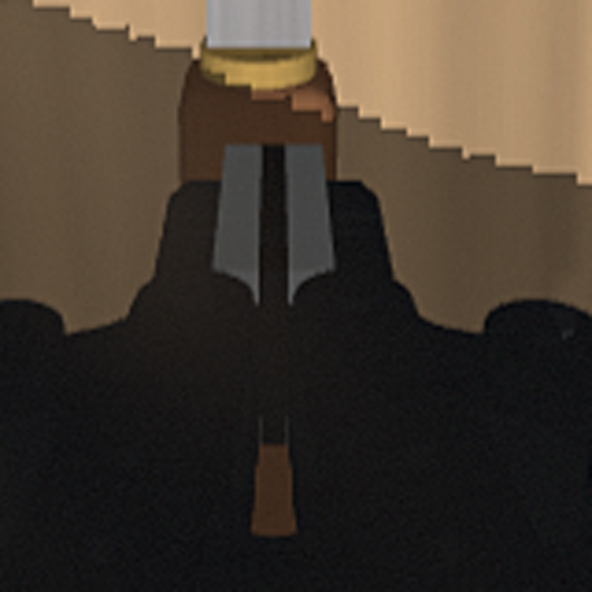

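>>> {"op": "jog_arm", "data": {
  "moves": [
    [0,[0,0,0.03],[0,0,0]],
    [0,[0,0,0.02],[0,0,0]],
    [0,[0,0,0],[0,0,0]]
  ]
}}

```text
time_s: 4.2
tcp_pos: [0.5393, -0.2172, 0.0658]
ee_rot: [[0.999, 0.005, 0.048], [-0.048, 0.001, 0.999], [0.005, -1.0, 0.002]]
contact_force: [0.8, 0.1, 0.6]
width: -0.0001
```

```bash
python3 - <<'E'
from bench import robot
import cv2
from h import *
m=robot.camera_model("wrist")
im=robot.camera("wrist");cv2.imwrite("pics/w4.png",cv2.resize(im[60:380,160:480,::-1],None,fx=1.85,fy=1.85))
s=robot.sense();print(s["time_s"],s["tcp_pos"],s["contact_force"],s["width"])
T=np.array(s["tcp_pos"]);R=np.array(s["ee_rot"])
for d in(-.03,-.011,0,.008):
    print(d,proj(m,np.array([T+R[:,1]*d+R[:,2]*.011])).round(0).tolist())
E
```

```text
4.25 [ 0.53867449 -0.21690353  0.06456816] [-0.52697247 -0.49415945 -0.48155617] -0.00024249943247243056
-0.03 [[316.0, 250.0]]
-0.011 [[316.0, 234.0]]
0 [[316.0, 226.0]]
0.008 [[316.0, 221.0]]
```

View pics/w4.png

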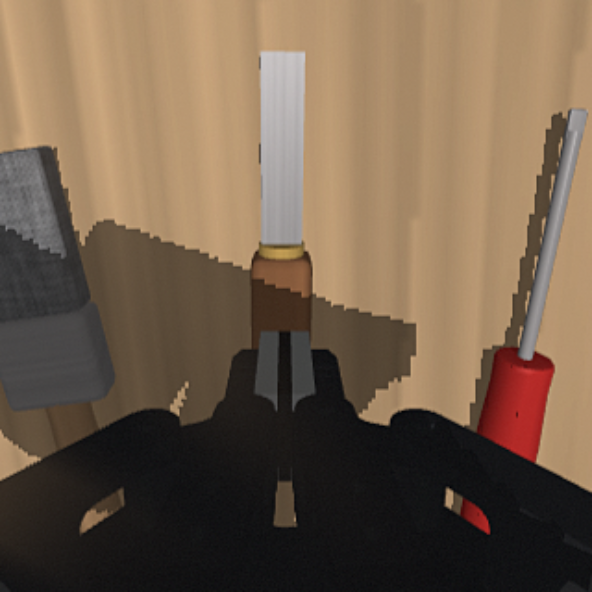

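```bash
python3 - <<'E'
from bench import robot
import cv2
from h import *
s=robot.sense();T=np.array(s["tcp_pos"]);R=np.array(s["ee_rot"])
for n in("side","top"):
    m=robot.camera_model(n); im=robot.camera(n)
    for d in(-.011,0,.008): print(n,d,proj(m,np.array([T+R[:,1]*d])).round(1).tolist())
    u,v=proj(m,np.array([T]))[0].astype(int);x0,y0=u-60,v-50
    print(x0,y0)
    c=cv2.resize(np.ascontiguousarray(im[y0:y0+100,x0:x0+120,::-1]),None,fx=6,fy=6,interpolation=2)
    cv2.imwrite(f"pics/{n}5.png",c)
E
```

```text
side -0.011 [[368.5, 250.9]]
side 0 [[367.9, 254.9]]
side 0.008 [[367.5, 257.7]]
307 204
top -0.011 [[422.5, 190.3]]
top 0 [[421.1, 191.8]]
top 0.008 [[420.1, 192.8]]
361 141
```

View pics/side5.png

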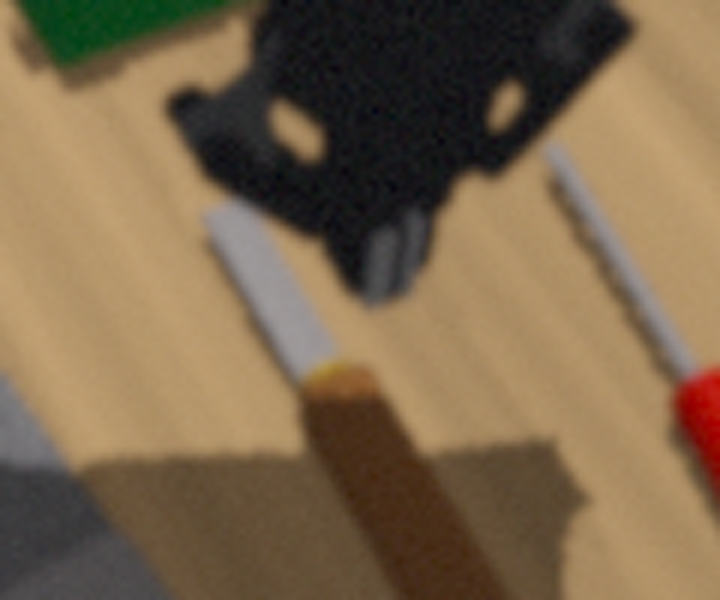

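View pics/top5.png

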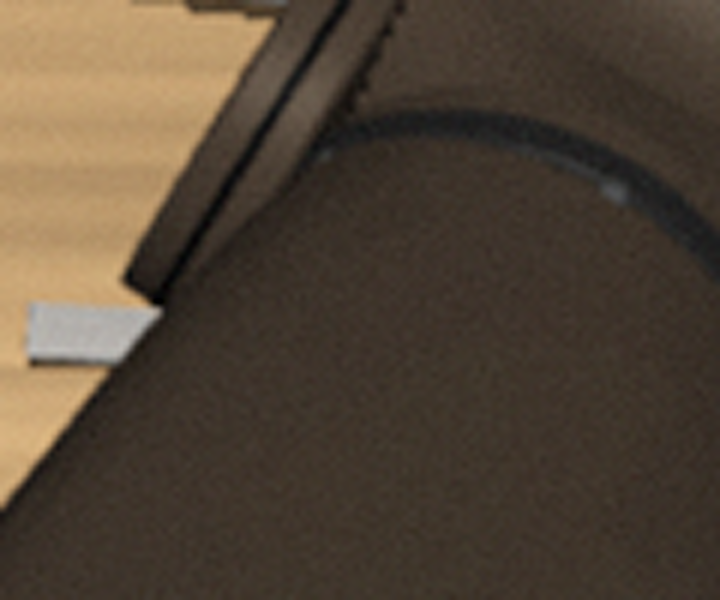

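>>> {"op": "jog_arm", "data": {
  "moves": [
    [100,[-0.001,-0.002,0],[0,0,0]],
    [100,[0,0,0],[0,0,0]],
    [100,[0,0,0],[0,0,0]],
    [100,[0,0,-0.03],[0,0,0]],
    [100,[0,0,-0.02],[0,0,0]],
    [100,[0,0,-0.01],[0,0,0]],
    [100,[0,0,0],[0,0,0]]
  ]
}}

```text
time_s: 5.05
tcp_pos: [0.534, -0.2171, -0.0038]
ee_rot: [[0.999, -0.006, 0.048], [-0.048, 0.008, 0.999], [-0.006, -1.0, 0.008]]
contact_force: [0.0, 0.7, 0.4]
width: 0.0854
```

>>> {"op": "jog_arm", "data": {
  "moves": [
    [70,[0.003,-0.001,0.002],[-0.008,-0.006,0]],
    [40,[0,0,0],[0,0,0]],
    [20,[0,0,0],[0,0,0]],
    [0,[0,0,0],[0,0,0]],
    [0,[0,0,0],[0,0,0]],
    [0,[0,0,0],[0,0,0]]
  ],
  "grip_force": 60
}}

```text
time_s: 5.65
tcp_pos: [0.5397, -0.2195, 0.0023]
ee_rot: [[0.999, 0.006, 0.048], [-0.048, -0.004, 0.999], [0.006, -1.0, -0.004]]
contact_force: [-0.4, -0.6, -0.6]
width: 0.0215
```

```bash
python3 - <<'E'
from bench import robot
import cv2
im=robot.camera("wrist");cv2.imwrite("pics/w6.png",cv2.resize(im[60:380,160:480,::-1],None,fx=1.85,fy=1.85))
im=robot.camera("side");cv2.imwrite("pics/s6.png",cv2.resize(im[200:320,300:440,::-1],None,fx=5,fy=5,interpolation=2))
s=robot.sense();print(s["time_s"],s["tcp_pos"],s["contact_force"],s["width"])
E
```

```text
5.75 [ 0.53953685 -0.21941639  0.0020038 ] [ 0.34330787 -0.46467881 -1.73563026] 0.022015476662701462
```

View pics/w6.png

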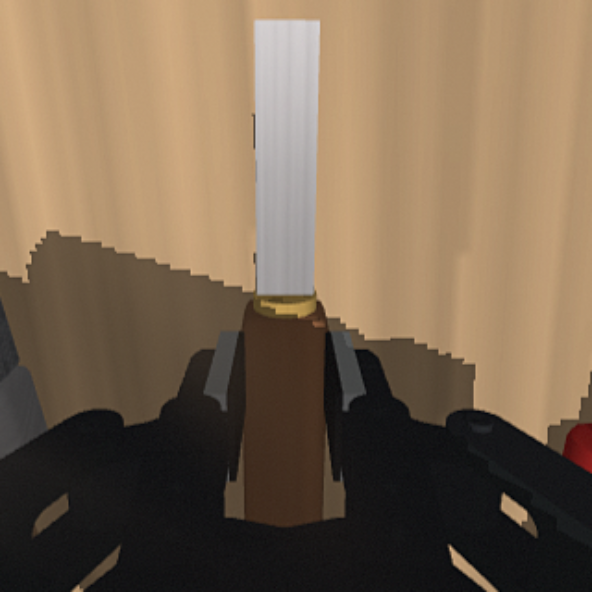

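View pics/s6.png

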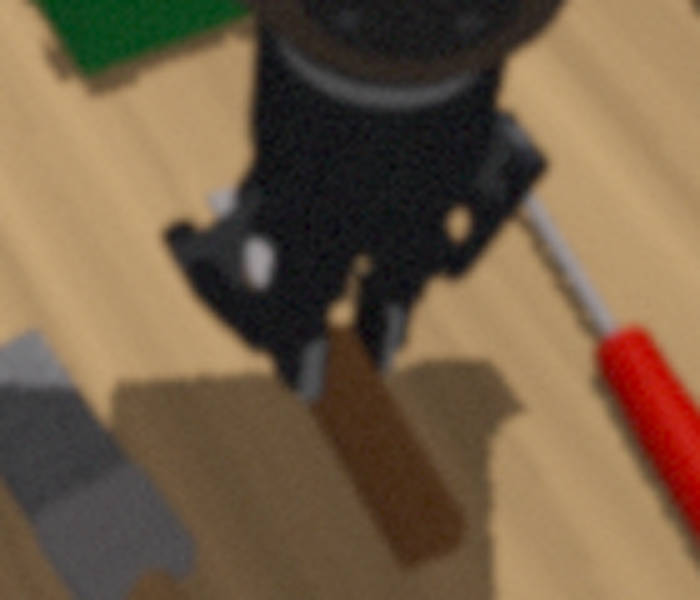

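>>> {"op": "jog_arm", "data": {
  "moves": [
    [45,[-0.001,0,0],[0,0,0]],
    [45,[0,0,0],[0,0,0]],
    [45,[0,0,-0.008],[0,0,0]],
    [20,[0,0,0],[0,0,0]],
    [0,[0,0,0],[0,0,0]],
    [0,[0,0,0],[0,0,0]],
    [0,[0,0,0],[0,0,0]]
  ],
  "grip_force": 110
}}

```text
time_s: 6.45
tcp_pos: [0.5387, -0.2196, -0.006]
ee_rot: [[0.999, 0.005, 0.048], [-0.048, -0.004, 0.999], [0.006, -1.0, -0.003]]
contact_force: [-0.1, -0.5, 0.9]
width: 0.0211
```

>>> {"op": "jog_arm", "data": {
  "moves": [
    [0,[0,0,0.02],[0,0,0]],
    [0,[0,0,0.04],[0,0,0]],
    [0,[0,0,0.045],[0,0,0]],
    [0,[0.02,0.026,0],[0,0,0.04]],
    [0,[0.027,0.035,0],[0,0,0.05]],
    [0,[0.027,0.035,0],[0,0,0.05]],
    [0,[0.027,0.035,0],[0,0,0.05]],
    [0,[0.027,0.035,0],[0,0,0.05]],
    [0,[0.027,0.035,0],[0,0,0.05]],
    [0,[0.018,0.024,0],[0,0,0.04]],
    [0,[0,0,0],[0,0,0]]
  ]
}}

```text
time_s: 7.55
tcp_pos: [0.7133, 0.0156, 0.0969]
ee_rot: [[0.958, 0.002, -0.287], [0.287, -0.0, 0.958], [0.002, -1.0, -0.001]]
contact_force: [-0.8, -0.1, -0.8]
width: 0.021
```

```bash
python3 - <<'E'
from bench import robot
import cv2
from h import *
m=robot.camera_model("wrist")
im=robot.camera("wrist");cv2.imwrite("pics/w7.png",im[:,:,::-1])
im=robot.camera("side");cv2.imwrite("pics/s7.png",cv2.resize(im[70:220,270:440,::-1],None,fx=4,fy=4,interpolation=2))
im=robot.camera("top");cv2.imwrite("pics/t7.png",cv2.resize(im[60:200,120:360,::-1],None,fx=3.3,fy=3.3,interpolation=2))
s=robot.sense();print(s["time_s"],s["tcp_pos"],s["contact_force"],s["width"],s["ee_rot"])
E
```

```text
7.7 [0.71112704 0.0117186  0.09666424] [ 0.14764538  0.06438878 -0.40631577] 0.021186163225822254 [[ 9.59303204e-01 -4.11710135e-04 -2.82377750e-01]
 [ 2.82376750e-01 -1.63628373e-03  9.59302191e-01]
 [-8.57004552e-04 -9.99998577e-01 -1.45343485e-03]]
```

View pics/w7.png

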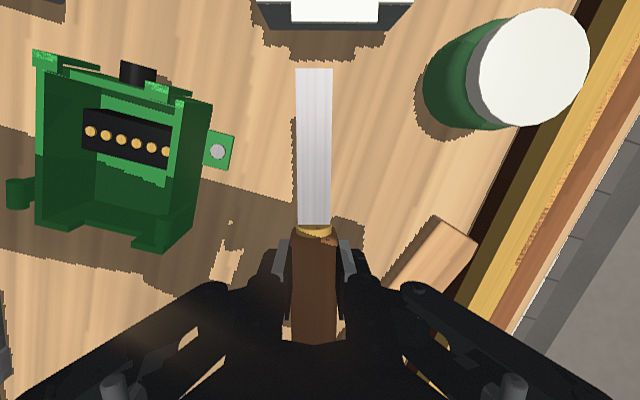

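View pics/s7.png

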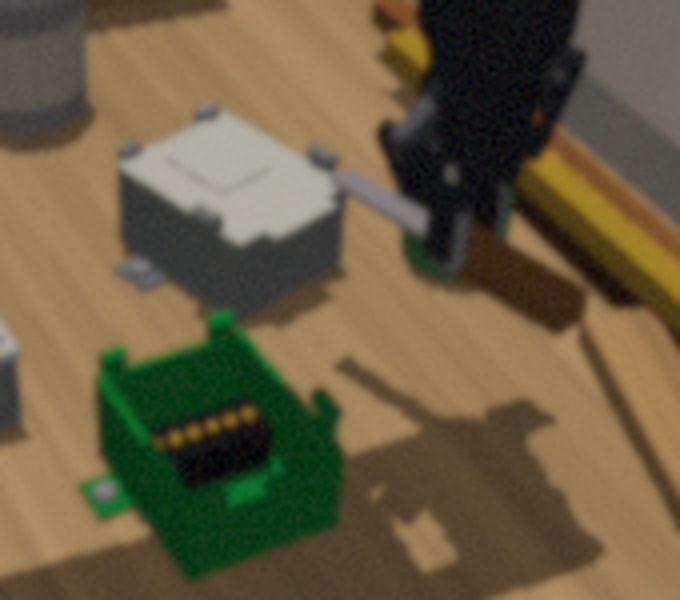

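View pics/t7.png

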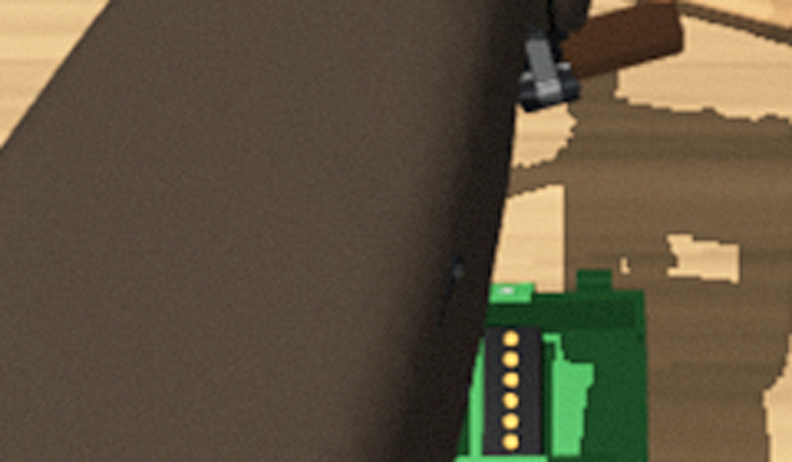

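```bash
cat > k.py <<'E'
from bench import robot
from h import *
np.set_printoptions(precision=4,suppress=True)
B=np.array([.6702,.1959,1.8495])
def boxpts(L):
    c,s=np.cos(B[2]),np.sin(B[2]);return np.array(L)@np.array([[c,-s,0],[s,c,0],[0,0,1]]).T+[B[0],B[1],0]
E
python3 - <<'E'
from k import *
m=robot.camera_model("wrist");s=robot.sense();T=np.array(s["tcp_pos"]);R=np.array(s["ee_rot"])
print(T)
print("lip top outer corners",proj(m,boxpts([[-.065,-.025,.06],[-.065,.025,.06],[-.065,-.025,.056],[-.065,.025,.056]])))
# camera-in-tool constant; knife tip in tool frame: axis along tool z (ahead), y down
for a in(0,.03,-.03):
  ca,sa=np.cos(a),np.sin(a)
  P=np.array([[x,w,.017+.0015] for x in(.089,.089-.07) for w in(-.008,.008)])
  # tool coords: x jaw, z ahead, -y up ; pitch a: tip up
  W=np.array([T+R[:,0]*-w+R[:,2]*(x*ca-h*sa)-R[:,1]*(h*ca+x*sa) for x,w,h in P])
  print(a,proj(m,W).tolist())
E
```

```text
[0.7111 0.0117 0.0967]
lip top outer corners [[381.8174  21.4622]
 [294.1619  20.6589]
 [380.3103  23.5042]
 [294.5925  22.7196]]
0 [[336.2678733979445, 73.25130875822546], [298.6427835954917, 73.2209185639028], [333.1027068639649, 227.2357624191677], [300.5186431153691, 227.21549792254547]]
0.03 [[336.70727007406043, 73.9470403804052], [298.3586432294513, 73.91609795284806], [333.15356299682276, 228.7295912257886], [300.4842376555422, 228.70933258613806]]
-0.03 [[335.83793568407236, 72.78624931697556], [298.92057488283695, 72.75641006309898], [333.04930300102126, 225.77009218235247], [300.55466145709573, 225.74982583523524]]
```

>>> {"op": "jog_arm", "data": {
  "moves": [
    [0,[0.01,0.005,-0.02],[0,0,-0.007]],
    [0,[0,0,-0.025],[0,0,0]],
    [0,[0,0,-0.015],[0,0,0]],
    [0,[0,0,0],[0,0,0]]
  ]
}}

```text
time_s: 8.1
tcp_pos: [0.7193, 0.0107, 0.0357]
ee_rot: [[0.963, -0.0, -0.268], [0.268, -0.003, 0.963], [-0.001, -1.0, -0.003]]
contact_force: [-1.2, 0.4, -1.5]
width: 0.0214
```

```bash
cat > chk.py <<'E'
import sys,cv2
from k import *
n=sys.argv[1]
s=robot.sense();T=np.array(s["tcp_pos"]);R=np.array(s["ee_rot"])
m=robot.camera_model("wrist");im=robot.camera("wrist")
tip=T+R[:,2]*.091-R[:,1]*.017
c,sn=np.cos(B[2]),np.sin(B[2]);d=tip-[B[0],B[1],0]
print(s["time_s"],"T",T,"F",s["contact_force"],"tau",s["torque"],"w",s["width"])
print("tip box",np.array([c*d[0]+sn*d[1],-sn*d[0]+c*d[1],d[2]])*1e3,"yaw err",np.arctan2(R[1,2],R[0,2])-B[2],"R y",R[:,1])
ms=robot.camera_model("side");i2=robot.camera("side")
print("side pred tip crop",(proj(ms,[tip])-[290,70])*5)
w=cv2.resize(np.ascontiguousarray(im[0:260,160:480,::-1]),None,fx=2,fy=2)
cv2.imwrite(f"pics/{n}w.png",w)
cv2.imwrite(f"pics/{n}s.png",cv2.resize(np.ascontiguousarray(i2[70:180,290:440,::-1]),None,fx=5,fy=5,interpolation=2))
E
python3 chk.py a
```

```text
8.1 T [0.7193 0.0107 0.0357] F [-1.1935  0.3612 -1.5286] tau [-0.0127  0.0135  0.0075] w 0.02141717491010065
tip box [-100.4662    3.0626   52.4661] yaw err -0.007521046062437087 R y [-0.0004 -0.0029 -1.    ]
side pred tip crop [[330.9885 324.5218]]
```

View pics/as.png

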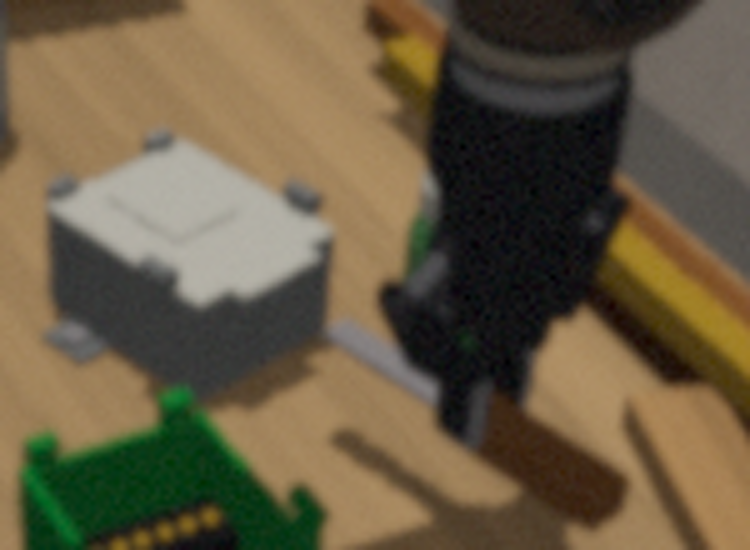

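View pics/aw.png

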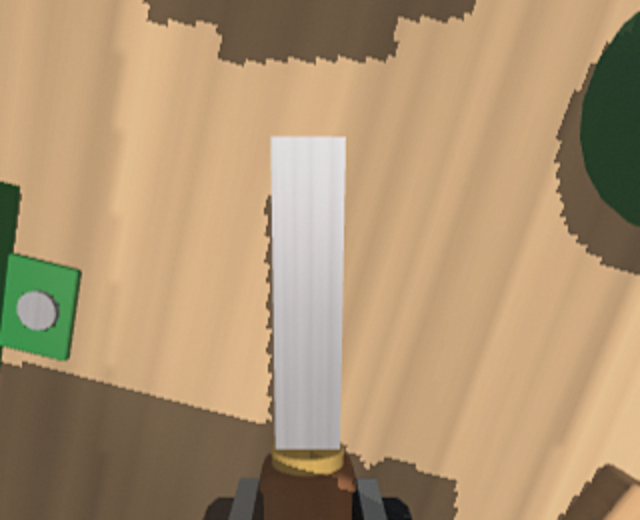

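>>> {"op": "jog_arm", "data": {
  "moves": [
    [0,[0.003,0.001,-0.0035],[0,0,0.0075]],
    [0,[0,0,0],[0,0,0]],
    [0,[-0.004,0.0144,0],[0,0,0]],
    [0,[-0.004,0.0144,0],[0,0,0]],
    [0,[0,0,0],[0,0,0]]
  ]
}}

```text
time_s: 8.7
tcp_pos: [0.7185, 0.0422, 0.0403]
ee_rot: [[0.961, 0.012, -0.275], [0.275, -0.004, 0.962], [0.011, -1.0, -0.007]]
contact_force: [-0.1, -0.1, -1.1]
width: 0.0214
```

```bash
python3 chk.py b
```

```text
8.7 T [0.7185 0.0422 0.0403] F [-0.1145 -0.0851 -1.0831] tau [ 0.004  0.009 -0.018] w 0.021407630876414722
tip box [-69.9253  -4.037   56.6796] yaw err -0.0005551981726772404 R y [ 0.0121 -0.0036 -0.9999]
side pred tip crop [[295.9159 281.7124]]
```

View pics/bs.png

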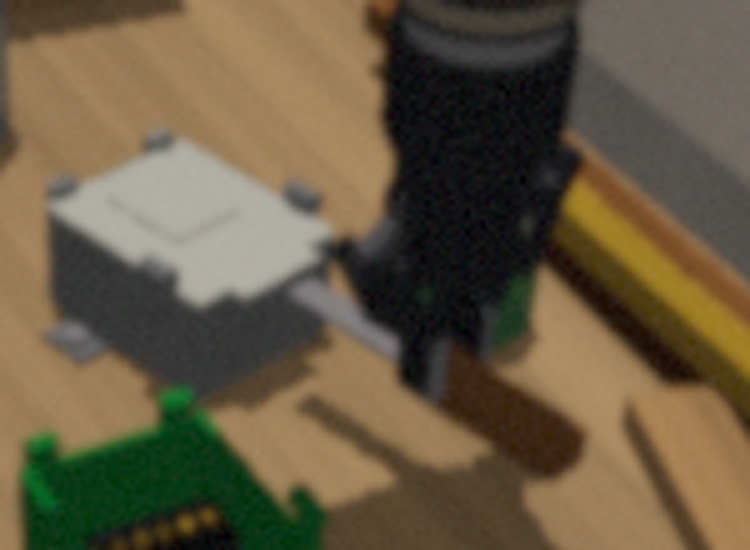

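View pics/bw.png

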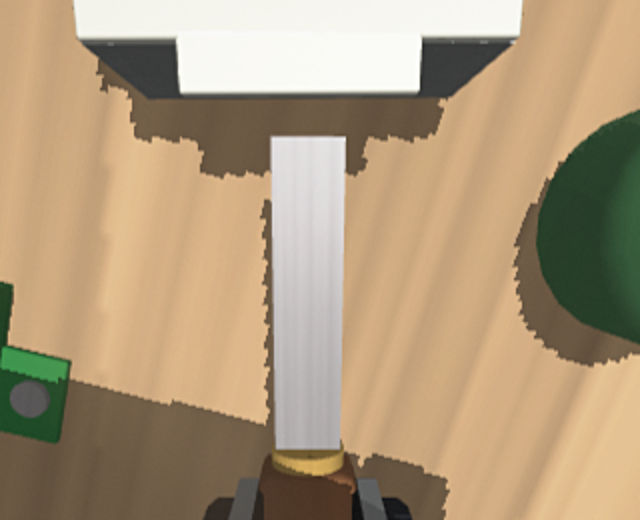

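>>> {"op": "jog_arm", "data": {
  "moves": [
    [0,[-0.003,-0.004,-0.007],[0.004,0.012,0]],
    [0,[0,0,0],[0,0,0]]
  ]
}}

```text
time_s: 9.0
tcp_pos: [0.7157, 0.0366, 0.0329]
ee_rot: [[0.961, -0.0, -0.275], [0.275, -0.001, 0.961], [-0.0, -1.0, -0.001]]
contact_force: [-0.9, 0.2, -1.3]
width: 0.0211
```

```bash
python3 chk.py c; python3 chk.py c2
```

```text
9.0 T [0.7157 0.0366 0.0329] F [-0.8729  0.1994 -1.3397] tau [0.0087 0.0593 0.0425] w 0.021130977268897125
tip box [-74.6781   0.0353  49.8633] yaw err -0.0002358092788550259 R y [-0.0002 -0.0007 -1.    ]
side pred tip crop [[296.0234 301.5577]]
9.1 T [0.7167 0.0367 0.0341] F [-0.1599  0.2288 -0.8013] tau [ 0.0885 -0.0276  0.063 ] w 0.021051089100802313
tip box [-74.8295  -0.9275  50.9453] yaw err -0.0003963005535096986 R y [ 0.0022 -0.0007 -1.    ]
side pred tip crop [[297.8419 299.0077]]
```

View pics/cs.png

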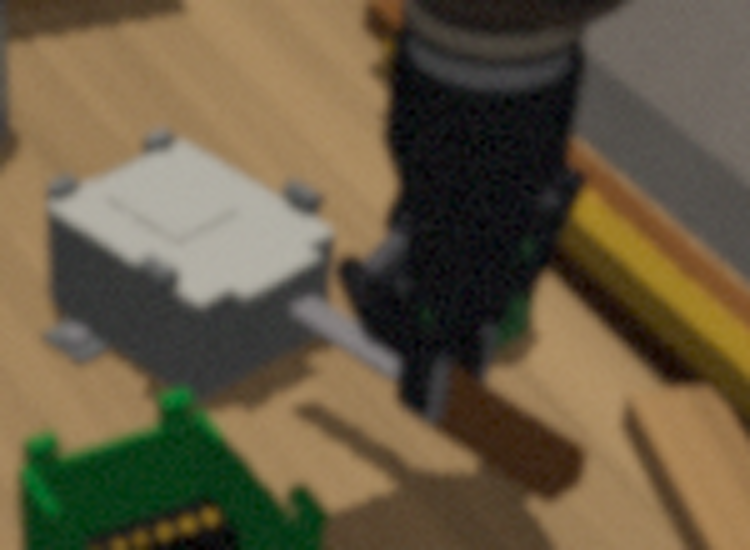

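View pics/cw.png

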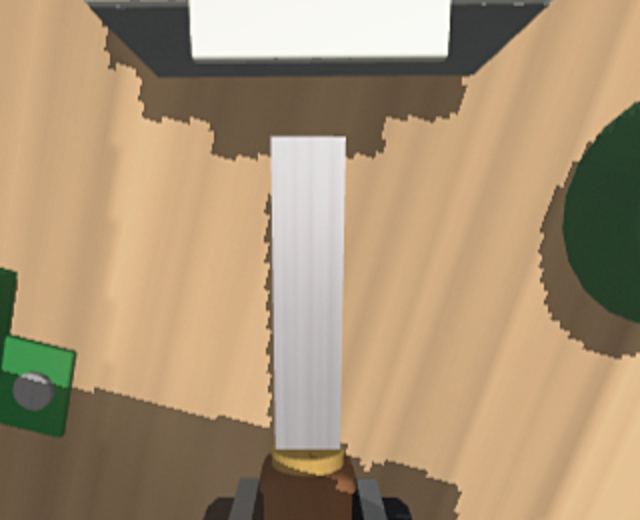

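>>> {"op": "jog_arm", "data": {
  "moves": [
    [0,[-0.0035,0.0077,-0.002],[0,0,0]],
    [0,[-0.0028,0.0096,0],[0,0,0]],
    [0,[-0.0028,0.0096,0],[0,0,0]]
  ]
}}

```text
time_s: 9.5
tcp_pos: [0.7079, 0.0639, 0.0326]
ee_rot: [[0.962, 0.004, -0.272], [0.272, -0.001, 0.962], [0.003, -1.0, -0.002]]
contact_force: [0.1, 0.0, -1.8]
width: 0.0212
```

```bash
python3 chk.py d
```

```text
9.5 T [0.7079 0.0639 0.0326] F [ 0.1078  0.0214 -1.7797] tau [0.0425 0.0541 0.0047] w 0.021248664411351214
tip box [-46.2455  -0.1159  49.4716] yaw err -0.002901745336953976 R y [ 0.0038 -0.0007 -1.    ]
side pred tip crop [[254.2763 275.4118]]
```

View pics/ds.png

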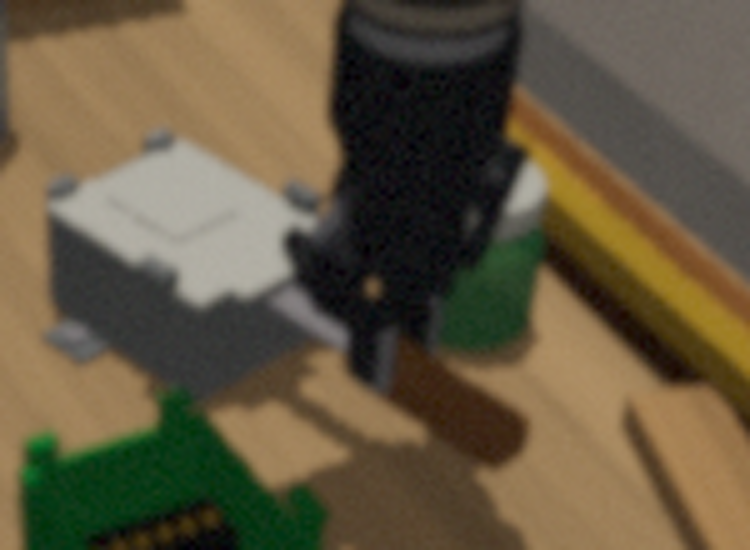

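View pics/dw.png

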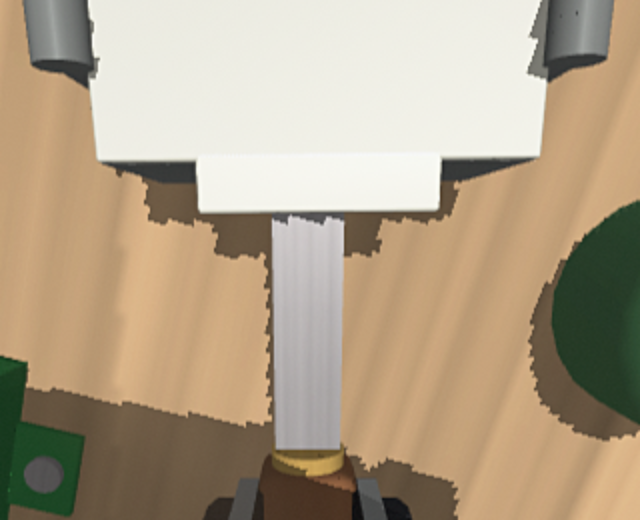

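>>> {"op": "jog_arm", "data": {
  "moves": [
    [0,[-0.002,0.0075,0],[0,0,0.003]],
    [0,[0,0,0.004],[0,0,0]],
    [0,[0,0,0.004],[0,0,0]],
    [0,[0,0,0.004],[0,0,0]],
    [0,[0,0,0.003],[0,0,0]]
  ]
}}

```text
time_s: 10.1
tcp_pos: [0.7041, 0.0736, 0.0467]
ee_rot: [[0.96, 0.001, -0.279], [0.279, -0.002, 0.96], [0.0, -1.0, -0.002]]
contact_force: [-0.0, 1.0, -3.0]
width: 0.0213
```

```bash
python3 chk.py e
```

```text
10.1 T [0.7041 0.0736 0.0467] F [-0.048   1.0121 -3.0265] tau [-0.0255 -0.0765  0.0016] w 0.021280455235993086
tip box [-35.8204   1.4557  63.4978] yaw err 0.004109189533963775 R y [ 0.0009 -0.0017 -1.    ]
side pred tip crop [[237.9671 242.4643]]
```

View pics/es.png

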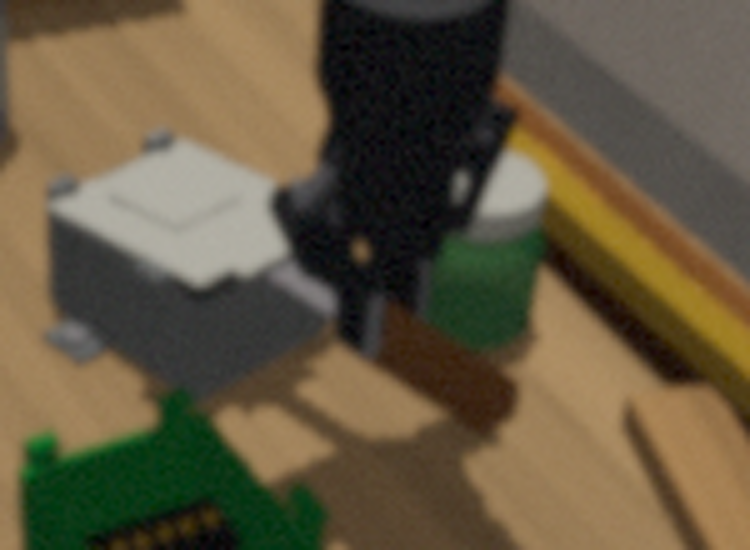

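View pics/ew.png

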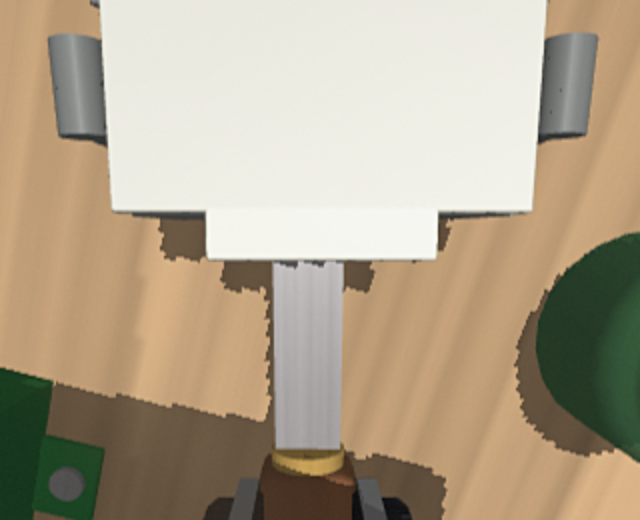

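>>> {"op": "jog_arm", "data": {
  "moves": [
    [0,[0,0,0.004],[0,0,0]],
    [0,[0,0,0.004],[0,0,0]],
    [0,[0,0,0.004],[0,0,0]]
  ]
}}

```text
time_s: 10.5
tcp_pos: [0.7044, 0.0732, 0.0602]
ee_rot: [[0.96, 0.001, -0.278], [0.278, -0.001, 0.96], [0.001, -1.0, -0.002]]
contact_force: [0.0, -0.0, -1.9]
width: 0.021
```

```bash
python3 chk.py f
```

```text
10.5 T [0.7044 0.0732 0.0602] F [ 0.0283 -0.0156 -1.9383] tau [ 0.0102 -0.0416  0.0179] w 0.0209660434001435
tip box [-36.3109   1.1913  77.031 ] yaw err 0.0034246692958717073 R y [ 0.0013 -0.0013 -1.    ]
side pred tip crop [[240.2003 218.4662]]
```

View pics/fs.png

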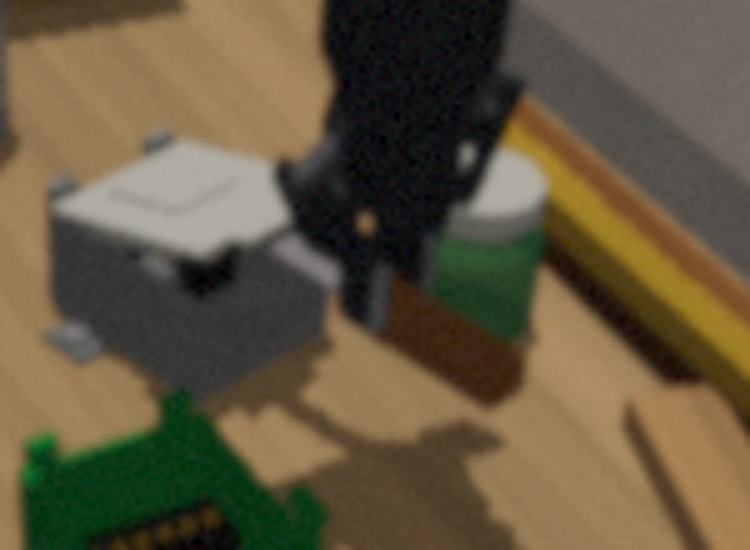

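View pics/fw.png

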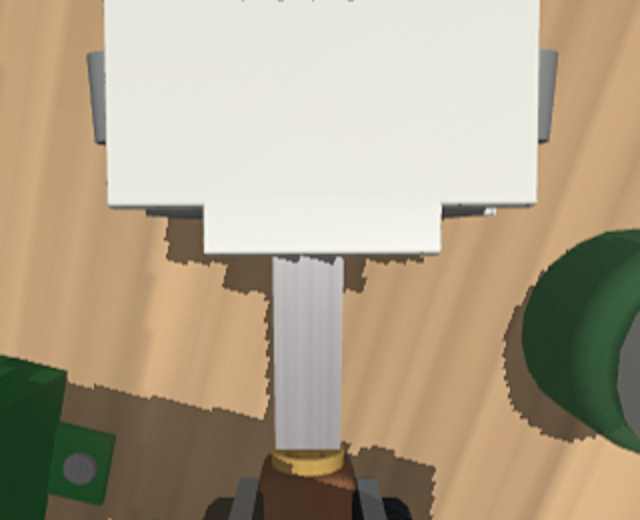

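>>> {"op": "jog_arm", "data": {
  "moves": [
    [0,[0,0,-0.006],[0,0,0]],
    [0,[0,0,-0.006],[0,0,0]],
    [0,[0,0,-0.003],[0,0,0]]
  ]
}}

```text
time_s: 10.9
tcp_pos: [0.7057, 0.073, 0.0459]
ee_rot: [[0.96, 0.005, -0.278], [0.278, -0.002, 0.96], [0.004, -1.0, -0.003]]
contact_force: [-0.0, -0.4, -1.6]
width: 0.0212
```

```bash
python3 chk.py g
```

```text
10.9 T [0.7057 0.073  0.0459] F [-0.0405 -0.4207 -1.5828] tau [0.0146 0.0085 0.0045] w 0.0211877443855914
tip box [-36.8189   0.0886  62.6319] yaw err 0.0033783008186119012 R y [ 0.0049 -0.0016 -1.    ]
side pred tip crop [[241.43   243.8201]]
```

View pics/gs.png

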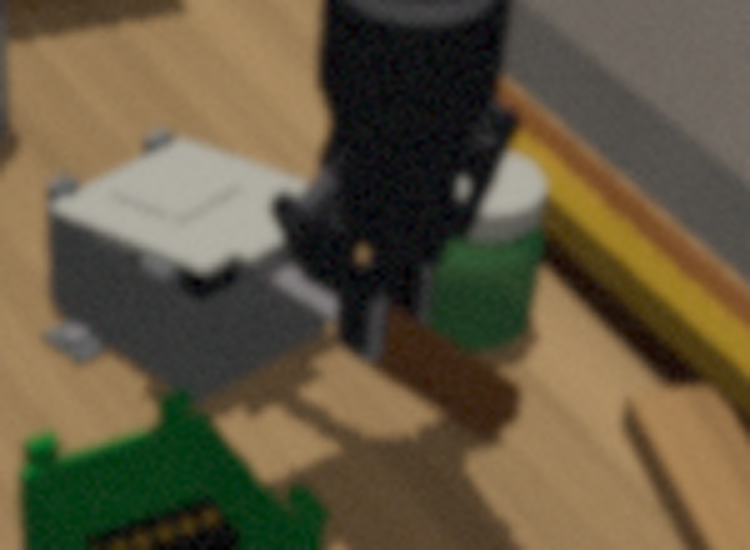

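>>> {"op": "jog_arm", "data": {
  "moves": [
    [0,[0.003,-0.01,-0.001],[0,0,0]],
    [0,[0.004,-0.014,0],[0,0,0]],
    [0,[0.005,-0.018,0],[0,0,0]],
    [0,[0.006,-0.022,0],[0,0,0]],
    [0,[0.006,-0.022,0],[0,0,0]],
    [0,[0,0,0],[0,0,0]]
  ]
}}

```text
time_s: 11.6
tcp_pos: [0.7319, -0.0224, 0.0451]
ee_rot: [[0.961, 0.006, -0.278], [0.278, -0.004, 0.961], [0.005, -1.0, -0.005]]
contact_force: [-0.3, 0.8, -0.9]
width: 0.021
```

```bash
python3 chk.py h; python3 - <<'E'
from bench import robot
import cv2
cv2.imwrite("pics/t9.png",robot.camera("top")[:,:,::-1])
E
```

```text
11.6 T [ 0.7319 -0.0224  0.0451] F [-0.2862  0.8004 -0.9287] tau [ 0.0382  0.0542 -0.0081] w 0.020989919141594614
tip box [-135.7664    1.0736   61.6043] yaw err 0.0027397265153159545 R y [ 0.006  -0.0035 -1.    ]
side pred tip crop [[391.3928 341.8536]]
```

View pics/hs.png

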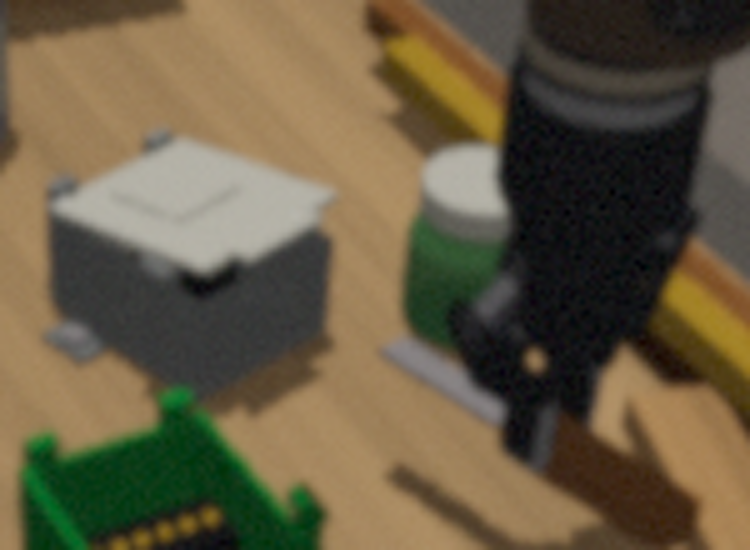

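View pics/t9.png

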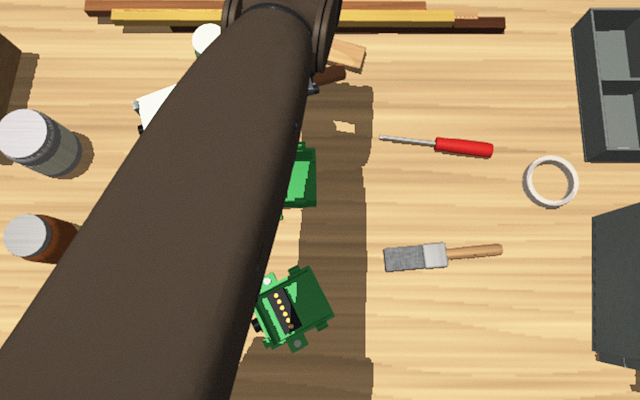

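>>> {"op": "jog_arm", "data": {
  "moves": [
    [0,[0,0,0.03],[0,0,0]],
    [0,[0,0,0.025],[0,0,0]],
    [0,[-0.0276,-0.0281,0],[0,0,-0.047]],
    [0,[-0.0276,-0.0281,0],[0,0,-0.047]],
    [0,[-0.0276,-0.0281,0],[0,0,-0.047]],
    [0,[-0.0276,-0.0281,0],[0,0,-0.047]],
    [0,[-0.0276,-0.0281,0],[0,0,-0.047]],
    [0,[-0.0276,-0.0281,0],[0,0,-0.047]],
    [0,[-0.0276,-0.0281,0],[0,0,-0.047]],
    [0,[0,0,0],[0,0,0]]
  ]
}}

```text
time_s: 12.75
tcp_pos: [0.5295, -0.2097, 0.1019]
ee_rot: [[0.999, 0.005, 0.042], [-0.042, -0.001, 0.999], [0.005, -1.0, -0.001]]
contact_force: [0.2, 0.2, -0.9]
width: 0.0209
```

>>> {"op": "jog_arm", "data": {
  "moves": [
    [0,[0.0085,-0.01,-0.03],[0.001,0.005,-0.007]],
    [0,[0,0,-0.035],[0,0,0]],
    [0,[0,0,-0.02],[0,0,0]],
    [0,[0,0,-0.006],[0,0,0]],
    [0,[0,0,0],[0,0,0]]
  ]
}}

```text
time_s: 13.25
tcp_pos: [0.541, -0.2174, 0.0119]
ee_rot: [[0.999, 0.007, 0.046], [-0.046, -0.002, 0.999], [0.007, -1.0, -0.002]]
contact_force: [-0.3, -0.0, -1.4]
width: 0.0211
```

>>> {"op": "jog_arm", "data": {
  "moves": [
    [0,[0,0,-0.008],[0,0.006,0]],
    [0,[0,0,-0.005],[0,0,0]],
    [0,[0,0,-0.002],[0,0,0]]
  ]
}}

```text
time_s: 13.55
tcp_pos: [0.5437, -0.2172, -0.0009]
ee_rot: [[0.999, 0.006, 0.043], [-0.043, -0.005, 0.999], [0.006, -1.0, -0.005]]
contact_force: [0.7, -0.4, -1.6]
width: 0.0213
```

>>> {"op": "jog_arm", "data": {
  "moves": [
    [0,[0,0,-0.003],[0,0,0]],
    [0,[0,0,-0.003],[0,0,0]]
  ]
}}

```text
time_s: 13.75
tcp_pos: [0.5447, -0.2176, -0.006]
ee_rot: [[0.999, 0.008, 0.043], [-0.043, -0.006, 0.999], [0.008, -1.0, -0.006]]
contact_force: [-0.2, -0.5, 5.1]
width: 0.0211
```

Contact with the bench. I'll release gently and rise.

>>> {"op": "jog_arm", "data": {
  "moves": [
    [35,[0,0,0],[0,0,0]],
    [60,[0,0,0.001],[0,0,0]],
    [100,[0,0,0],[0,0,0]],
    [100,[0,0,0.003],[0,0,0]],
    [100,[0,0,0.02],[0,0,0]],
    [100,[0,0,0.04],[0,0,0]],
    [100,[0,0,0.045],[0,0,0]],
    [100,[0,0,0.045],[0,0,0]],
    [100,[-0.02,-0.04,0.01],[0,0,0]],
    [100,[-0.02,-0.04,0.01],[0,0,0]],
    [100,[0,0,0],[0,0,0]]
  ]
}}

```text
time_s: 14.85
tcp_pos: [0.5036, -0.2993, 0.1794]
ee_rot: [[0.999, 0.012, 0.039], [-0.039, -0.012, 0.999], [0.012, -1.0, -0.011]]
contact_force: [0.6, 0.5, -0.5]
width: 0.0856
```

```bash
python3 - <<'E'
from bench import robot
import cv2
a=robot.camera("top");b=robot.camera("side");c=robot.camera("wrist")
cv2.imwrite("pics/tz.png",a[:,:,::-1])
cv2.imwrite("pics/sz.png",b[:,:,::-1])
cv2.imwrite("pics/szc.png",cv2.resize(b[80:170,280:380,::-1],None,fx=6,fy=6,interpolation=2))
s=robot.sense();print(s["time_s"],s["tcp_pos"],s["contact_force"],s["width"])
E
```

```text
15.0 [ 0.50368572 -0.29429098  0.17549623] [-0.07558715  0.90783072 -0.24232246] 0.08521561914529231
```

View pics/tz.png

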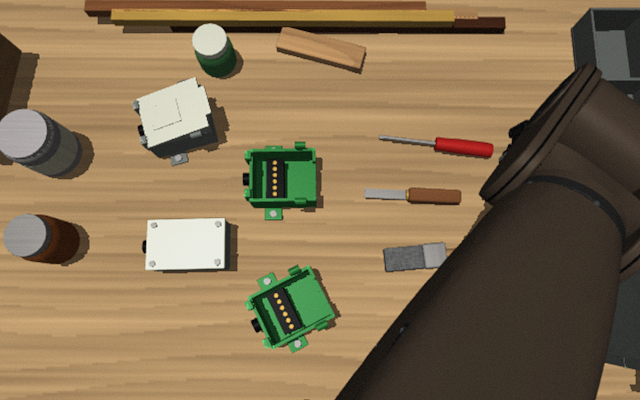

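View pics/sz.png

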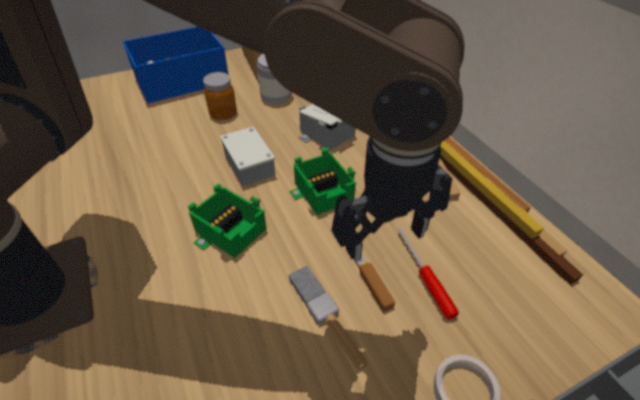

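View pics/szc.png

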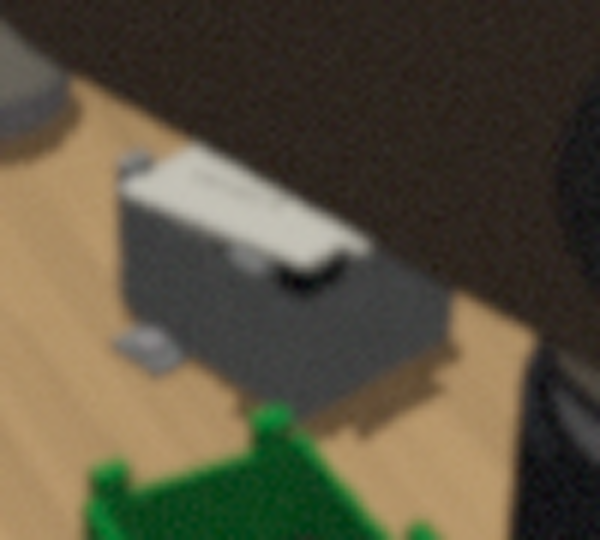

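The final pictures show the knife lying flat at top px (412,195). The cover at (177,115) is still propped with the clips below it, and the gripper is clear of everything.

```bash
python3 -c "
from bench import robot
print(robot.sign_off())"
```

```text
the job is handed in; nothing more can be done
None
```

The snap-fit cover is unclipped and propped on its side clips, and the knife lies flat on the bench close to where it started. I handed the job in at about 15 s of the 48 s allowed.

- **What I did:** I gripped the knife by its handle and slid the blade through the notch under the lip. I lifted until the clips snapped in under the cover, lowered the blade clear, drew it out, and laid the knife down. The gripper stayed clear of the cover throughout.
- **Last checks:** The last top and side pictures show the cover still propped, and the look-alikes standing where they were. The gripper was open, well above the bench, with about 1 N on the wrist. The largest wrist force I read was about 5 N, when setting the knife down.
- **What disagreed:** The first grasp closed on nothing, because the fingertips stood about 15 mm farther back than the description says. I gripped again lower and it held. The measured pose also drifted a few mm over rows with no movement, so I corrected it from the pictures before going into the notch.

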